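Interleave two glued blanks in a bench press

TASK

In the small bench press a wooden blank already lies against the end fence. Lay the thin separator sheet squarely on it, then set the second, equal blank on the sheet, each centred and slid home until its end touches the fence; set them down rather than drop them. Then fold the hinged cover gently down until it lies flat on the stack, and leave everything else on the bench where it is.

Things in the scene. Friction and masses are not known exactly. Their poses are not given: they have to be found in the camera images.
- press: Bench press, fixed, its x axis towards the robot's right (world -y) within 17 degrees: plywood base 200 x 150 x 18 mm (long side x), an upright fence across its +x end, 110 mm wide, 48 mm high over the base top, inner face at x = +75 mm. Origin: centre of the base underside, z up. Layers lie along x on the base top, centred on y = 0; a home layer has its centre at x = +10 mm.
- cover (a joint): Angle (rad) of the press's hinged plywood cover: 0 = level, lying on a full stack (54 mm over the base top); positive = raised. Starts near 0.8 (46 degrees), leaning from the fence over the stack; goes no higher than 0.9, sinks to -0.2 if the stack is missing; stays where left (stiff hinge, about 0.25 N m, 2 N at the free edge).
- cover_hinge (a point): Point on the cover's hinge line, mid-width: in the press frame x = +85, y = 0, z = 72 mm. The hinge line runs along the press's y.
- cover_edge (a point): Mid-width of the upper rim of the cover's free edge. The cover reaches 135 mm from the hinge line towards the press's -x, is 100 mm wide and 12 mm thick, its underside in the plane of the hinge line; a cross batten 20 mm wide and 10 mm high lies on its upper face 20 to 40 mm from the hinge.
- lower_blank: Loose wooden blank 130 x 56 x 24 mm already lying in the press, its end against the fence. Origin at the centre of its underside, x along its length.
- sheet: Thin dark hardboard separator sheet 130 x 64 x 6 mm, loose, 50 g, lying level across a pair of bearers. Origin at the centre of its underside, x along its length, z up.
- blank: The second wooden blank, 130 x 56 x 24 mm, loose, about 110 g, lying level across the other pair of bearers. Origin at the centre of its underside, x along its length, z up.
- bearers_a: A pair of fixed wooden sticks under the sheet, each 16 (x) x 85 (y) x 24 (high) mm, their centres at x = -48 and +48 mm from the origin, which is on the table midway between them. 80 mm of free space between the sticks.
- bearers_b: The same kind of pair of sticks under the second blank.
- tape: Bystander: tape measure, 65 x 38 x 60 mm.
- screw_box: Bystander: open cardboard screw box 90 x 70 x 35 mm.
- plane: Bystander: small hand plane 160 x 45 mm, about 70 mm high.
- square: Bystander: try square, wooden stock 90 mm, steel blade 120 mm, 16 mm high, lying flat.
- glue: Bystander: glue bottle, 56 mm across, 150 mm high.
- pencil: Bystander: pencil 150 mm long, 8 mm thick, lying (it may roll).
- offcut: Bystander: wooden offcut 85 x 42 x 24 mm on the table top, shorter and narrower than the blanks; not to be used.
- driver: Bystander: screwdriver lying on the table.
Things that resemble listed ones, but are neither listed nor needed, are in the scene too. What is shaped like the blank but orange is not meant.

How it is judged:
On the way, in this order (a step that is already met when the one before it is completed fails the run):
1. the separator sheet lies flat on the lower blank, home against the fence, and is let go (z of lower_blank in the frame of press between 0.015 and 0.021 m and x of lower_blank in the frame of press between 0.004 and 0.014 m and y of lower_blank in the frame of press between -0.012 and 0.012 m and angle between the x axis of each of lower_blank, sheet and the x axis of press, either way round below 0.07 rad and angle between each of lower_blank, sheet's own z axis and vertical below 0.04 rad and z of sheet in the frame of press between 0.039 and 0.045 m and x of sheet in the frame of press between 0.007 and 0.014 m and y of sheet in the frame of press between -0.01 and 0.01 m and contact force between the fingers and sheet below 0.05 N and linear speed of sheet below 0.02 m/s), for 0.2 s.
2. the second blank lies flat on the sheet, home against the fence, and is let go, the cover still raised (z of sheet in the frame of press between 0.039 and 0.045 m and x of sheet in the frame of press between 0.007 and 0.014 m and y of sheet in the frame of press between -0.01 and 0.01 m and angle between the x axis of each of sheet, blank and the x axis of press, either way round below 0.07 rad and angle between each of sheet, blank's own z axis and vertical below 0.04 rad and z of blank in the frame of press between 0.045 and 0.051 m and x of blank in the frame of press between 0.007 and 0.014 m and y of blank in the frame of press between -0.01 and 0.01 m and contact force between the fingers and blank below 0.05 N and linear speed of blank below 0.02 m/s and value of joint cover above 0.3 rad), for 0.2 s.
At the end, for the whole second after the job is handed in: Blank, sheet, blank lie flat on one another (heights within 3 mm); sheet and upper blank at most 3 mm from the fence (lower 6), centred within 10 mm (lower 12), square within 4 degrees; cover on the stack (joint -0.03 to 0.05 rad); all let go and at rest (all of step 1 and z of blank in the frame of press between 0.045 and 0.051 m and x of blank in the frame of press between 0.007 and 0.014 m and y of blank in the frame of press between -0.01 and 0.01 m and angle between the x axis of blank and the x axis of press, either way round below 0.07 rad and angle between blank's own z axis and vertical below 0.04 rad and value of joint cover between -0.03 and 0.05 rad and contact force between the fingers and blank below 0.05 N and linear speed of blank below 0.02 m/s and contact force between the fingers and press below 0.05 N); the robot touches nothing.
It fails at once if a bystander is moved more than 40 mm (the pencil, which may roll, 80 mm) (distance of any of tape, screw_box, plane, square, glue, offcut, driver from where it was at the start of the episode above 0.04 m or distance of pencil from where it was at the start of the episode above 0.08 m).
It fails at once if the sheet or the second blank is dropped or thrown (faster than 0.6 m/s while not held) ((linear speed of sheet above 0.6 m/s and contact force between the fingers and sheet below 0.05 N) or (linear speed of blank above 0.6 m/s and contact force between the fingers and blank below 0.05 N)).
It fails at once if the cover is slammed (faster than 2.5 rad/s) (velocity of joint cover below -2.5 rad/s).
It also fails if it takes over 66 s, if anything falls off the work surface, if the arm or the gripper's body presses on something with over 40 N, if the wrist force passes 120 N, or if a joint passes its speed limit or range.

ROBOT

A 7-joint arm with a two-finger parallel gripper is mounted at the origin on the work surface. World frame = base frame: x ahead of the robot, y to its left, z up, the work surface at z = 0. Lengths are in m, angles in rad, forces in N, time in s.
With the tool pointing down it reaches from about 0.425 to 0.925 m from the base axis. Payload 6.8 kg.
Tool frame: the origin (TCP) lies midway between the tips of the shut fingers; the grasp point (between the pads) lies 19 mm behind it; z points along the fingers, y is the line along which they close (so a half turn about z gives the same grasp; the last joint's range is limited). The gripper opens to 88 mm and grips with 3 to 60 N. Pads are 20 mm wide; open, the fingers measure 115 mm over their backs; the gripper's body (75 mm by 178 mm) begins 61 mm behind the grasp point.
Start: joints at [1.065, 0.477, 0.022, 1.555, -0.011, 1.109, -0.083], TCP at [0.262, -0.622, 0.188] pointing down, gripper open.
Joint ranges: [-2.96, 2.96], [-0.34, 2.1], [-1.41, 1.46], [0.24, 2.44], [-1.37, 4.51], [0.17, 1.92], [-2.96, 2.96]. Speed limits (rad/s): [2.39, 2.39, 3.14, 3.14, 3.14, 3.14, 3.14].

INTERFACE

Orientations are given as a unit quaternion [x, y, z, w].
In Python, from workcell import ctrl gives the robot as it stands.
- The arm moves only by the shell command python3 -m handwheel 'ROWS' [FORCE]. ROWS is JSON, a list of rows, each a list of 5 numbers: the shift along the world's x, y, z each as a share of 0.03 m, from -1 to 1, then the turn about the world's z as a share of 0.5 rad, from -1 to 1, then the opening, from 0 (shut) to 1 (fully open). In form: [[x, y, z, spin, fingers], ...]. A call has 1 to 8 rows; each row shifts and turns the commanded pose from where the row before left it; what a row does not reach is not made up. A row lasts 1/12 s, in which the tool goes at most 41.7 mm and 7.16 degrees, less where a joint would pass 70% of its speed; a pose out of reach is approached as far as the arm can. A call with a number of a shift or a turn outside -1 to 1 is refused whole. A call with a gripper value outside its range is refused whole. The fingers move at their own pace and stop on an object; FORCE is the grip in N (left out, the last holds). Time passes only in rows, so rows that do not move let the fingers close. It gives the time, the measured TCP pose, the force, the opening and the grip force at its end, in the units of the state.
- ctrl.get_state(): the state, without advancing time (a new reading comes with each control period).
- ctrl.capture(name): name is "side" or "top"; returns (picture, depth): 400x640x3 uint8, red, green, blue; 400x640 float32, m along the optical axis (not along the pixel's ray), 0 where there is no reading.
- ctrl.get_calibration(name): a dict with "K" (3x3 intrinsics, pixels), "rvec" (rotation vector, rad) and "tvec" (3), from world to camera coordinates, as OpenCV has them. Camera axes: x right, y down, z forward; pixel columns grow to the right and rows downward; lengths in m; the calibration is good to about 2 mm. A picture is of the moment at which its call begins. get_calibration takes no time and is no camera call.
- ctrl.hand_in(): hands the job in; it is judged then, once.
The state is a dict: "t": time; "qpos": joint angles; "qvel": joint speeds; "joint_torque": joint torques, N m; "tool_pos": TCP position; "tcp_rot": TCP orientation; "contact_force": force on the tool from outside, world axes, zero at the start; "ft_torque": the same for the moment, N m; "width": finger opening in m; "gripper_force": force on a finger pad.
Only numpy, scipy, OpenCV 4.12 (cv2) and the standard library are available. Lean on these libraries where they do the work, as an engineer would, in place of code of your own. Each camera call takes 0.05 s, during which the arm holds its last target. There are 200 camera calls.

## Working session

There is one attempt and no reset: what is moved stays moved. The work goes in short steps, Python scripts to look and compute and a shell command to move; the robot and the scene stay as the last step left them, time stands still between calls to the robot, and variables do not carry over. Pictures are saved under pics/ and viewed, at most 10 in all, crops included, and the job is handed in when it is done.

```bash
mkdir -p pics
cat > h.py <<'E'
import numpy as np, cv2
from workcell import ctrl
def grab(n):
    im,d=ctrl.capture(n); c=ctrl.get_calibration(n)
    K=np.array(c["K"]);R=cv2.Rodrigues(np.array(c["rvec"],float))[0];t=np.array(c["tvec"],float).ravel()
    v,u=np.mgrid[:d.shape[0],:d.shape[1]]
    P=np.stack([(u-K[0,2])/K[0,0]*d,(v-K[1,2])/K[1,1]*d,d],-1)
    W=(P-t)@R; W[d==0]=np.nan
    return im,W
def save(n,im): cv2.imwrite("pics/"+n+".png",im[...,::-1])
E
python3 - <<'E'
from h import *
for n in("top","side"):
    im,W=grab(n); save(n+"0",im); np.savez("/tmp/"+n+"0",im=im,W=W)
    print(n,[np.nanmin(W[...,i]) for i in range(3)],[np.nanmax(W[...,i]) for i in range(3)])
s=ctrl.get_state();print(s)
E
```

```text
top [np.float64(-0.14307543260705194), np.float64(-1.5382234705841524), np.float64(-0.772909413656361)] [np.float64(1.3526064185052276), np.float64(1.4749397326229703), np.float64(0.7788194295441032)]
side [np.float64(-1.0772279014743944), np.float64(-2.2779412266812393), np.float64(-0.7478696360157459)] [np.float64(1.351508893168437), np.float64(0.578345899070136), np.float64(0.6063612587007611)]
{'t': 0.1, 'qpos': array([ 1.06491485,  0.47767671,  0.02232324,  1.55630841, -0.01148865,
        1.10929194, -0.08313166]), 'qvel': array([ 6.71356674e-04, -1.87707205e-03, -1.85907085e-05, -2.97627200e-03,
       -2.08439504e-04,  1.67560745e-03,  9.71370775e-04]), 'joint_torque': array([ 4.02059857e-03, -5.84091532e+01,  1.53957456e+00, -2.73316151e+01,
       -5.42277284e-02,  1.30481453e-02,  2.16658367e-05]), 'tool_pos': array([ 0.26125079, -0.62177015,  0.18712457]), 'tcp_rot': array([ 9.80284955e-01,  1.97587452e-01, -2.08400146e-04, -7.49821182e-04]), 'contact_force': array([-0.20691038, -0.29390143, -0.1450334 ]), 'ft_torque': array([-0.01963057, -0.06561241, -0.03129658]), 'gripper_force': 0.0, 'width': 0.08810548451247878}
```

View pics/top0.png

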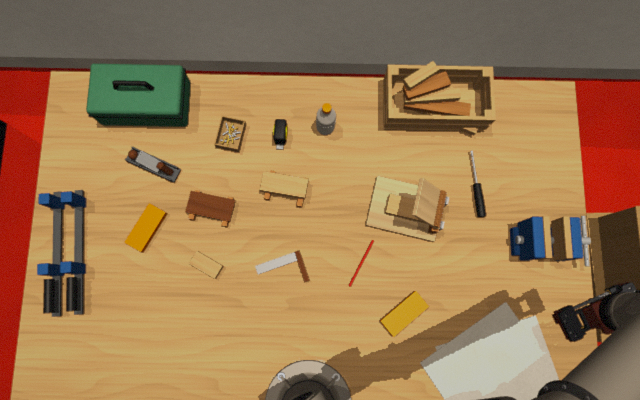

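View pics/side0.png

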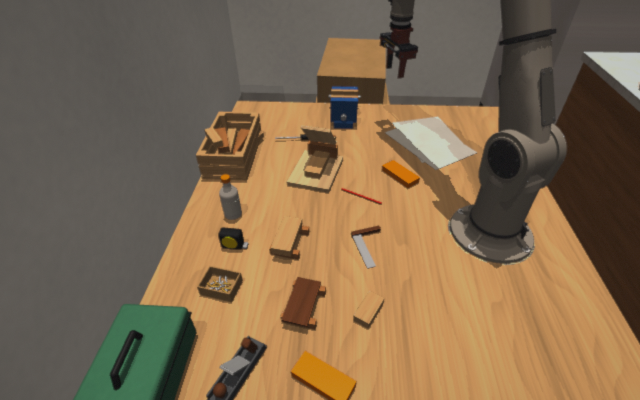

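Top view: the dark sheet lies on bearers at (210,208) and the natural-wood blank on bearers at (284,187). The press is at (405,210) with its fence and cover to the right, and the lower blank at (400,205).
Could be mistaken: for the blank, the offcut (206,264), orange blocks (145,228) and (404,313), the lower blank (400,205), and scraps in the crate (440,90). For the sheet, brown scraps in the crate (450,107) and the cover (430,195). By colour and bearers I choose (284,187) and (210,208).

Run:
```python
from h import *
z=np.load("/tmp/top0.npz");im,W=z["im"],z["W"]
a=im[160:245,175:455];save("crop0",cv2.resize(a,None,fx=2.8,fy=2.8,interpolation=cv2.INTER_CUBIC))
def rect(name,win,zlo,zhi,sel=None):
    r0,r1,c0,c1=win; m=np.zeros(W.shape[:2],bool); m[r0:r1,c0:c1]=1
    m&=(W[...,2]>zlo)&(W[...,2]<zhi)
    n,l,st,_=cv2.connectedComponentsWithStats(m.astype(np.uint8)); k=1+np.argmax(st[1:,4]);m=l==k
    p=W[m]; (cx,cy),(w,h),an=cv2.minAreaRect((p[:,:2]*1000).astype(np.float32))
    if w<h: w,h,an=h,w,an+90
    print(name,"c",round(cx,1),round(cy,1),"size",round(w,1),round(h,1),"ang",round(an,1),"z",np.median(p[:,2]).round(4),"mean",p.mean(0).round(4),m.sum())
print("table z",np.nanmedian(W[290:320,100:200,2]))
rect("sheet",(185,232,180,240),.022,.045)
rect("blank",(165,210,255,312),.036,.065)
rect("base",(170,245,360,450),.010,.027)
rect("lower",(185,230,380,430),.034,.055)
rect("all press",(170,245,360,455),.010,.2)
for c in range(380,450,4): print(c,W[205,c].round(3),W[195,c].round(3))
```

```text
table z 0.0005642356618686871
sheet c 531.4 288.9 size 132.7 84.1 ang 78.9 z 0.0304 mean [0.5343 0.2878 0.0304] 1104
blank c 598.3 79.7 size 129.6 58.2 ang 80.8 z 0.0486 mean [0.5972 0.08   0.0484] 927
base c 542.0 -268.1 size 200.7 152.4 ang 77.5 z 0.0185 mean [ 0.5359 -0.2388  0.0185] 2033
lower c 539.8 -264.7 size 106.5 58.1 ang 77.2 z 0.0421 mean [ 0.5406 -0.251   0.0422] 556
all press c 541.3 -269.9 size 204.1 152.5 ang 77.2 z 0.0235 mean [ 0.5337 -0.2644  0.0599] 3872
380 [ 0.549 -0.196  0.016] [ 0.577 -0.195  0.02 ]
384 [ 0.548 -0.206  0.024] [ 0.578 -0.207  0.019]
388 [ 0.545 -0.215  0.041] [ 0.579 -0.219  0.014]
392 [ 0.545 -0.226  0.04 ] [ 0.573 -0.226  0.045]
396 [ 0.544 -0.237  0.044] [ 0.573 -0.237  0.045]
400 [ 0.544 -0.248  0.044] [ 0.579 -0.253  0.019]
404 [ 0.545 -0.26   0.041] [ 0.58  -0.265  0.016]
408 [ 0.546 -0.272  0.04 ] [ 0.579 -0.276  0.02 ]
412 [ 0.545 -0.282  0.043] [ 0.58  -0.288  0.018]
416 [ 0.519 -0.266  0.177] [ 0.545 -0.267  0.174]
420 [ 0.519 -0.275  0.178] [ 0.543 -0.275  0.184]
424 [ 0.522 -0.29   0.161] [ 0.548 -0.289  0.164]
428 [ 0.527 -0.305  0.14 ] [ 0.551 -0.302  0.153]
432 [ 0.529 -0.318  0.13 ] [ 0.555 -0.317  0.135]
436 [ 0.533 -0.333  0.111] [ 0.558 -0.332  0.12 ]
440 [ 0.532 -0.343  0.115] [ 0.559 -0.343  0.117]
444 [ 0.534 -0.356  0.106] [ 0.561 -0.355  0.111]
448 [ 0.555 -0.396  0.001] [ 0.585 -0.397  0.001]
```

View pics/crop0.png

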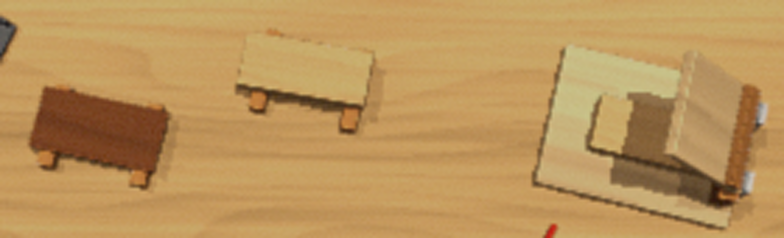

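Close crop confirms: dark sheet on the left bearers, plain blank on the middle bearers, press with cover on the right. The bearers' ends merge with the sheet in height, so I refine with colour.

Run:
```python
from h import *
z=np.load("/tmp/top0.npz");im,W=z["im"],z["W"]
hsv=cv2.cvtColor(im,cv2.COLOR_RGB2HSV)
def fit(name,m):
    n,l,st,_=cv2.connectedComponentsWithStats(m.astype(np.uint8)); m=l==1+np.argmax(st[1:,4])
    p=W[m];q=p[np.abs(p[:,2]-np.median(p[:,2]))<.008]
    (cx,cy),(w,h),an=cv2.minAreaRect((q[:,:2]*1000).astype(np.float32))
    if w<h:w,h,an=h,w,an+90
    ev,V=np.linalg.eigh(np.cov(q[:,:2].T));
    print(name,round(cx,1),round(cy,1),round(w,1),round(h,1),round(an,1),"mean",q.mean(0).round(4),"pca",np.degrees(np.arctan2(V[1,1],V[0,1])).round(1)%180,m.sum())
win=np.zeros(m.shape if 0 else W.shape[:2],bool);win[182:234,178:242]=1
for vmax in(90,110,125,140): fit("sheet%d"%vmax,win&(hsv[...,2]<vmax)&(W[...,2]>.024))
fit("sheet z",win&(W[...,2]>.0275))
print(hsv[200:212:4,195:225:10].tolist(), hsv[220,192],hsv[222,228])
```

```text
sheet90 511.3 327.2 2.7 0.0 92.9 mean [0.5113 0.3272 0.0298] pca 92.9 2
sheet110 539.3 318.3 42.4 6.3 75.9 mean [0.5401 0.3187 0.0303] pca 74.0 21
sheet125 535.3 287.5 130.6 66.6 77.7 mean [0.5346 0.2864 0.0307] pca 78.8 950
sheet140 535.3 287.7 131.1 66.6 77.7 mean [0.5348 0.2872 0.0308] pca 79.2 1008
sheet z 537.0 287.1 131.7 67.1 79.4 mean [0.5355 0.287  0.0314] pca 79.8 901
[[[11, 177, 117], [11, 177, 125], [11, 180, 123]], [[11, 177, 114], [10, 167, 119], [11, 185, 120]], [[11, 173, 125], [10, 182, 116], [9, 174, 113]]] [ 15 150 109] [ 15 198  80]
```

```bash
python3 -m handwheel '[[0.5,0.5,1,0.25,1],[0.9,0.9,0.6,0.25,1],[0.9,0.9,0.5,0.25,1],[0.9,0.9,0,0.25,1],[0.9,0.9,0,0.25,1],[0.9,0.9,0,0.25,1],[0.9,0.9,0,0.25,1],[0.9,0.9,0,0.2,1]]'; python3 -m handwheel '[[0.9,0.9,0,0,1],[0.9,0.9,0,0,1],[0,1,0,0,1],[0,1,0,0,1],[0,1,0,0,1],[0,1,0,0,1],[0,1,0,0,1],[0,1,0,0,1]]'
```

```text
t: 0.77
tool_pos: [0.4659, -0.417, 0.2505]
tcp_rot: [0.772, 0.636, -0.0, -0.0]
contact_force: [0.0, -0.4, -1.4]
width: 0.088
gripper_force: 0.0
t: 1.43
tool_pos: [0.5186, -0.1832, 0.2503]
tcp_rot: [0.774, 0.634, -0.0, -0.0]
contact_force: [1.1, 0.2, -1.2]
width: 0.0875
gripper_force: 0.0
```

```bash
python3 -m handwheel '[[0.1,1,0,0,1],[0.1,1,0,0,1],[0.1,1,0,0,1],[0.1,1,0,0,1],[0.1,1,0,0,1],[0.1,1,0,0,1],[0.1,1,0,0,1],[0,1,0,0,1]]'; python3 -m handwheel '[[0,1,0,0,1],[0,1,0,0,1],[0,1,0,0,1],[0,1,0,0,1],[0,1,0,0,1],[0,1,0,0,1],[0,1,0,0,1],[0,1,0,0,1]]'; python3 -m handwheel '[[0,0.5,-0.5,0,1],[0,0,-1,0,1],[0,0,-1,0,1],[0,0,-1,0,1],[0,0,-1,0,1],[0,0,-0.8,0,1],[0,0,0,0,1]]'
python3 - <<'E'
from h import *
im,W=grab("side");save("s1",cv2.resize(im[230:350,230:430],None,fx=3.5,fy=3.5))
im,W=grab("top");save("t1",cv2.resize(im[150:260,150:320],None,fx=3.5,fy=3.5))
E
```

```text
t: 2.1
tool_pos: [0.5401, 0.0566, 0.2504]
tcp_rot: [0.774, 0.634, -0.0, -0.0]
contact_force: [0.5, -0.9, -0.2]
width: 0.0876
gripper_force: 0.0
t: 2.77
tool_pos: [0.5398, 0.2965, 0.2503]
tcp_rot: [0.774, 0.634, -0.0, 0.0]
contact_force: [-0.1, -0.1, -0.6]
width: 0.0873
gripper_force: 0.0
t: 3.35
tool_pos: [0.5369, 0.3076, 0.0862]
tcp_rot: [0.773, 0.634, -0.005, -0.001]
contact_force: [-0.4, -1.3, -1.1]
width: 0.0879
gripper_force: 0.0
```

View pics/s1.png

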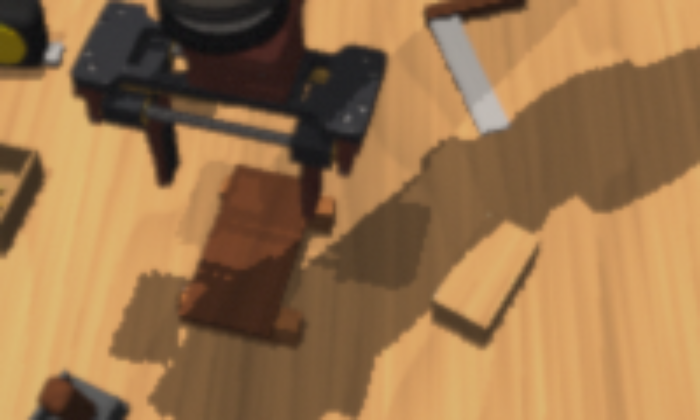

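The view shows open fingers at crop (160,170) and (315,200), straddling the sheet, still above it. I check that the arm has settled before going down.

```bash
python3 -m handwheel '[[0,0,0,0,1],[0,0,0,0,1]]'
```

```text
t: 3.62
tool_pos: [0.5413, 0.3113, 0.0938]
tcp_rot: [0.774, 0.634, 0.002, 0.0]
contact_force: [-0.3, -0.8, -0.1]
width: 0.0879
gripper_force: 0.0
```

```bash
python3 -m handwheel '[[0,0,-0.5,0,1],[0,0,-0.6,0,1],[0,0,-0.6,0,1],[0,0,-0.5,0,1],[0,0,-0.3,0,1],[0,0,-0.2,0,1],[0,0,0,0,1],[0,0,0,0,1]]'; python3 -m handwheel '[[0,0,0,0,0.6],[0,0,0,0,0.6],[0,0,0,0,0.6],[0,0,0,0,0.6],[0,0,0,0,0.6],[0,0,0,0,0.6]]' 20
```

```text
t: 4.28
tool_pos: [0.5407, 0.3108, 0.0116]
tcp_rot: [0.774, 0.634, 0.001, 0.0]
contact_force: [-0.0, -0.1, -0.1]
width: 0.0878
gripper_force: 0.0
t: 4.78
tool_pos: [0.5402, 0.3103, 0.0109]
tcp_rot: [0.774, 0.634, 0.0, 0.0]
contact_force: [-0.4, 0.4, -0.3]
width: 0.0535
gripper_force: 0.0
```

Run:
```python
from h import *
im,W=grab("side");a=cv2.resize(im[235:345,250:360],None,fx=3.6,fy=3.6)
im,W=grab("top");b=cv2.resize(im[160:270,160:270],None,fx=3.6,fy=3.6)
save("s2",np.hstack([a,b]))
```

```text
(no output)
```

View pics/s2.png

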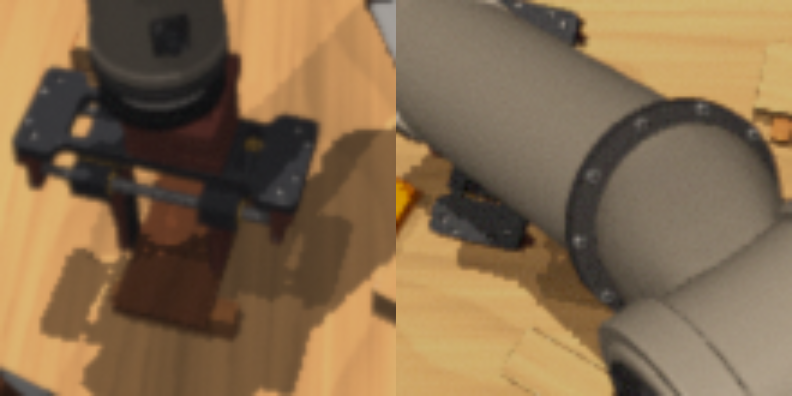

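The sheet still lies on its bearers and the left finger is at its edge, (125,240) in the left half. A 53 mm opening doesn't fit a 64 mm sheet, so I measure from the side depth.

Run:
```python
from h import *
im,W=grab("side")
# left half of crop: px=250+u/3.6,row=235+v/3.6
for u,v in[(125,240),(125,225),(123,210),(150,260),(180,275),(200,260),(220,240),(205,240),(190,230),(160,235),(180,190),(130,290),(225,265),(232,318),(235,290)]:
    print((u,v),W[int(235+v/3.6),int(250+u/3.6)].round(3),im[int(235+v/3.6),int(250+u/3.6)])
print(ctrl.get_state()["width"],ctrl.get_state()["gripper_force"])
```

```text
(125, 240) [0.571 0.314 0.059] [50 30 26]
(125, 225) [0.57  0.315 0.075] [44 25 23]
(123, 210) [0.569 0.315 0.091] [38 25 22]
(150, 260) [0.557 0.31  0.029] [64 38 25]
(180, 275) [0.534 0.322 0.032] [61 38 27]
(200, 260) [0.523 0.308 0.029] [54 33 23]
(220, 240) [0.506 0.33  0.087] [45 26 23]
(205, 240) [0.522 0.292 0.03 ] [49 31 23]
(190, 230) [0.533 0.284 0.03 ] [96 57 36]
(160, 235) [0.552 0.291 0.03 ] [100  58  38]
(180, 190) [0.541 0.251 0.029] [94 55 37]
(130, 290) [0.566 0.332 0.027] [65 38 26]
(225, 265) [0.506 0.309 0.028] [52 36 26]
(232, 318) [0.499 0.346 0.022] [103  66  38]
(235, 290) [ 0.499  0.311 -0.   ] [84 63 43]
0.052648081968888656 0.0
```

```bash
python3 - <<'E'
from h import *
im,W=grab("side")
for c in(283,284,285,286,310,311,312,313):
    print(c,[(r,*W[r,c].round(3).tolist()) for r in range(296,312)])
E
python3 -m handwheel '[[0,0,0,0,1],[0,0,0,0,1],[0,0,0,0,1],[0,0,0,0,1],[0,0,0,0,1]]'
python3 - <<'E'
from h import *
im,W=grab("side");a=cv2.resize(im[235:345,250:360],None,fx=5,fy=5);save("s3",a)
E
```

```text
283 [(296, 0.572, 0.315, 0.079), (297, 0.573, 0.314, 0.075), (298, 0.573, 0.316, 0.073), (299, 0.573, 0.315, 0.067), (300, 0.573, 0.315, 0.063), (301, 0.574, 0.315, 0.059), (302, 0.574, 0.317, 0.058), (303, 0.574, 0.314, 0.05), (304, 0.575, 0.314, 0.045), (305, 0.581, 0.289, 0.002), (306, 0.581, 0.29, -0.001), (307, 0.581, 0.293, -0.0), (308, 0.581, 0.295, -0.001), (309, 0.58, 0.298, -0.001), (310, 0.58, 0.301, -0.001), (311, 0.579, 0.306, 0.003)]
284 [(296, 0.57, 0.315, 0.08), (297, 0.57, 0.315, 0.076), (298, 0.57, 0.317, 0.074), (299, 0.571, 0.314, 0.067), (300, 0.571, 0.316, 0.066), (301, 0.571, 0.317, 0.062), (302, 0.571, 0.317, 0.059), (303, 0.572, 0.314, 0.05), (304, 0.572, 0.315, 0.047), (305, 0.579, 0.289, 0.002), (306, 0.579, 0.29, -0.0), (307, 0.578, 0.293, 0.001), (308, 0.578, 0.295, -0.002), (309, 0.578, 0.297, -0.002), (310, 0.573, 0.321, 0.031), (311, 0.572, 0.324, 0.031)]
285 [(296, 0.568, 0.314, 0.079), (297, 0.568, 0.315, 0.075), (298, 0.568, 0.315, 0.072), (299, 0.568, 0.317, 0.07), (300, 0.569, 0.315, 0.064), (301, 0.569, 0.316, 0.062), (302, 0.569, 0.315, 0.056), 
[... 1937 characters left out ...]
8, 0.506, 0.312, 0.031), (309, 0.506, 0.311, 0.025), (310, 0.508, 0.296, -0.001), (311, 0.508, 0.299, -0.001)]
313 [(296, 0.498, 0.353, 0.14), (297, 0.498, 0.352, 0.136), (298, 0.499, 0.352, 0.132), (299, 0.503, 0.31, 0.066), (300, 0.503, 0.311, 0.064), (301, 0.503, 0.31, 0.058), (302, 0.503, 0.31, 0.055), (303, 0.503, 0.311, 0.052), (304, 0.505, 0.298, 0.027), (305, 0.504, 0.302, 0.03), (306, 0.504, 0.304, 0.028), (307, 0.506, 0.289, 0.001), (308, 0.506, 0.29, -0.002), (309, 0.506, 0.293, -0.002), (310, 0.505, 0.296, -0.002), (311, 0.505, 0.3, -0.0)]
t: 5.4
tool_pos: [0.5401, 0.3103, 0.0107]
tcp_rot: [0.774, 0.634, -0.0, 0.0]
contact_force: [-0.2, 0.2, -0.1]
width: 0.0827
gripper_force: 0.0
```

View pics/s3.png

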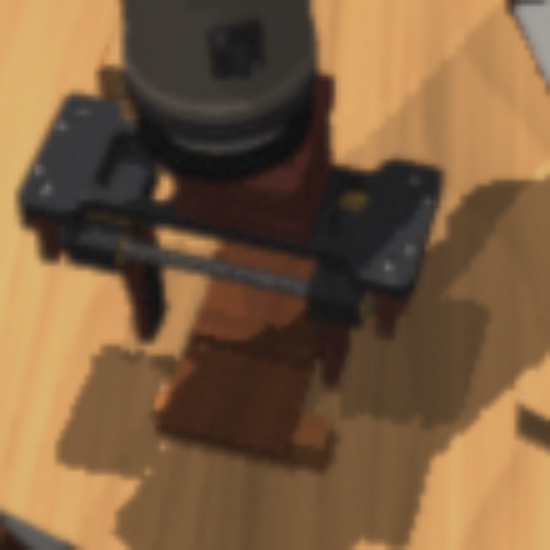

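Fingertips end at about z = 0.046 in the depth data, while the reported TCP says 0.011. So the tips sat above the sheet, and the width reading makes sense. I check this with the fingers open, then lower.

```bash
cat >> h.py <<'E'
def tips(W,im):
    "lowest points of dark gripper fingers near reported TCP"
    s=ctrl.get_state();p=s["tool_pos"]
    d=np.linalg.norm(W[...,:2]-p[:2],axis=-1)
    hsv=cv2.cvtColor(im,cv2.COLOR_RGB2HSV)
    m=(d<.075)&(W[...,2]>p[2]-.02)&(W[...,2]<p[2]+.08)&(hsv[...,2]<60)
    return p,s["width"],m
E
python3 - <<'E'
from h import *
im,W=grab("side")
p,w,m=tips(W,im)
y=np.array([.98,-.19]);o=(W[...,:2]-p[:2])@y
for sg in(1,-1):
    q=W[m&(o*sg>.035)&(W[...,2]>.034)]; q=q[np.argsort(q[:,2])]
    print(p.round(4),w,q[:12].round(3).tolist())
E
python3 -m handwheel '[[0,0,-0.2,0,1],[0,0,-0.2,0,1],[0,0,0,0,1],[0,0,0,0,1]]'
python3 - <<'E'
from h import *
im,W=grab("side")
for c in(276,277,278,279,280,281,314,315,316,317): print(c,[(r,*W[r,c].round(3).tolist()) for r in range(298,316)if W[r,c,2]>.015])
E
```

```text
[0.5402 0.3103 0.0107] 0.0870275280554495 [[0.584, 0.312, 0.053], [0.581, 0.301, 0.055], [0.586, 0.313, 0.056], [0.581, 0.299, 0.056], [0.582, 0.308, 0.057], [0.588, 0.313, 0.059], [0.583, 0.313, 0.059], [0.582, 0.307, 0.06], [0.586, 0.314, 0.06], [0.584, 0.311, 0.061], [0.58, 0.3, 0.061], [0.582, 0.304, 0.063]]
[0.5402 0.3103 0.0107] 0.0870275280554495 [[0.492, 0.331, 0.05], [0.495, 0.332, 0.051], [0.497, 0.331, 0.054], [0.486, 0.312, 0.054], [0.495, 0.332, 0.055], [0.49, 0.329, 0.055], [0.488, 0.321, 0.055], [0.492, 0.332, 0.055], [0.488, 0.319, 0.056], [0.495, 0.33, 0.056], [0.497, 0.33, 0.057], [0.487, 0.311, 0.057]]
t: 5.83
tool_pos: [0.5396, 0.31, -0.0021]
tcp_rot: [0.773, 0.634, -0.001, -0.0]
contact_force: [0.1, 0.1, -0.6]
width: 0.0876
gripper_force: 0.0
276 [(298, 0.59, 0.312, 0.065), (299, 0.59, 0.313, 0.063), (300, 0.591, 0.312, 0.057), (301, 0.592, 0.31, 0.051), (302, 0.592, 0.311, 0.047), (303, 0.592, 0.311, 0.043), (304, 0.592, 0.312, 0.04)]
277 [(298, 0.588, 0.313, 0.068), (299, 0.588, 0.313, 0.063), (300, 0.589, 0.312, 0.057), (301, 0.589, 0.312, 0.054), (302, 0.589,
[... 1988 characters left out ...]
, (309, 0.494, 0.333, 0.061), (310, 0.495, 0.332, 0.055), (311, 0.495, 0.332, 0.052), (312, 0.495, 0.331, 0.046), (313, 0.495, 0.331, 0.041), (314, 0.495, 0.332, 0.039), (315, 0.495, 0.331, 0.033)]
317 [(298, 0.49, 0.354, 0.136), (299, 0.49, 0.355, 0.134), (300, 0.49, 0.354, 0.129), (301, 0.49, 0.355, 0.126), (302, 0.49, 0.354, 0.121), (303, 0.49, 0.355, 0.118), (304, 0.492, 0.331, 0.078), (305, 0.492, 0.333, 0.077), (306, 0.492, 0.333, 0.074), (307, 0.492, 0.332, 0.068), (308, 0.492, 0.332, 0.064), (309, 0.492, 0.331, 0.057), (310, 0.492, 0.332, 0.056), (311, 0.492, 0.331, 0.049), (312, 0.492, 0.332, 0.047), (313, 0.492, 0.331, 0.041), (314, 0.492, 0.331, 0.037), (315, 0.492, 0.332, 0.035)]
```

Consistent: true tip height is reported z plus about 35 mm, with x and y correct. I correct for that from here on and lower a further 22 mm.

```bash
python3 -m handwheel '[[0,0,-0.3,0,1],[0,0,-0.3,0,1],[0,0,-0.1,0,1],[0,0,0,0,1]]';  python3 -m handwheel '[[0,0,0,0,0.6],[0,0,0,0,0.6],[0,0,0,0,0.6],[0,0,0,0,0.6],[0,0,0,0,0.6],[0,0,0,0,0.6]]' 20
```

```text
t: 6.22
tool_pos: [0.5392, 0.3097, -0.0238]
tcp_rot: [0.774, 0.634, -0.001, -0.0]
contact_force: [-0.3, 0.3, -0.5]
width: 0.0878
gripper_force: 0.0
t: 6.72
tool_pos: [0.5404, 0.3105, -0.0219]
tcp_rot: [0.774, 0.634, 0.0, 0.0]
contact_force: [-0.3, 0.1, 0.9]
width: 0.0637
gripper_force: 20.0
```

```bash
python3 -m handwheel '[[0,0,0.2,0,0.6],[0,0,0.5,0,0.6],[0,0,0.8,0,0.6],[0,0,1,0,0.6],[0,0,1,0,0.6],[0,-0.3,1,0,0.6],[0,-0.6,1,0,0.6],[0,-0.9,0.7,0,0.6]]'; python3 -m handwheel '[[0.1,-1,0.3,0,0.6],[0.1,-1,0,-0.04,0.6],[0.1,-1,0,0,0.6],[0.1,-1,0,0,0.6],[0.05,-1,0,0,0.6],[0,-1,0,0,0.6],[0,-1,0,0,0.6],[0,-1,0,0,0.6]]'; python3 -m handwheel '[[0,-1,0,0,0.6],[0,-1,0,0,0.6],[0,-1,0,0,0.6],[0,-1,0,0,0.6],[0,-1,0,0,0.6],[0,-0.8,0,0,0.6],[0,-0.5,0,0,0.6],[0,-0.3,0,0,0.6]]';python3 -m handwheel '[[0,-0.1,0,0,0.6],[0,0,0,0,0.6],[0,0,0,0,0.6]]'
python3 - <<'E'
from h import *
im,W=grab("side");np.savez("/tmp/s4",im=im,W=W);save("s4",cv2.resize(im[90:240,230:400],None,fx=4,fy=4));print(ctrl.get_state()["tool_pos"],ctrl.get_state()["tcp_rot"])
E
```

```text
t: 7.38
tool_pos: [0.5402, 0.2595, 0.1683]
tcp_rot: [0.772, 0.635, 0.003, -0.0]
contact_force: [0.1, -0.7, -0.0]
width: 0.0635
gripper_force: 20.0
t: 8.05
tool_pos: [0.5535, 0.0151, 0.1742]
tcp_rot: [0.78, 0.626, 0.0, 0.0]
contact_force: [0.4, -0.6, 0.5]
width: 0.0636
gripper_force: 20.0
t: 8.72
tool_pos: [0.5533, -0.1843, 0.1739]
tcp_rot: [0.781, 0.625, 0.0, 0.001]
contact_force: [0.2, -1.4, -1.5]
width: 0.064
gripper_force: 20.0
t: 8.97
tool_pos: [0.5539, -0.1831, 0.1732]
tcp_rot: [0.779, 0.627, 0.0, -0.0]
contact_force: [0.5, 0.8, -0.2]
width: 0.0635
gripper_force: 20.0
[ 0.5539159  -0.18281967  0.17307576] [ 7.79113685e-01  6.26882536e-01  3.61036560e-04 -1.46879215e-04]
```

View pics/s4.png

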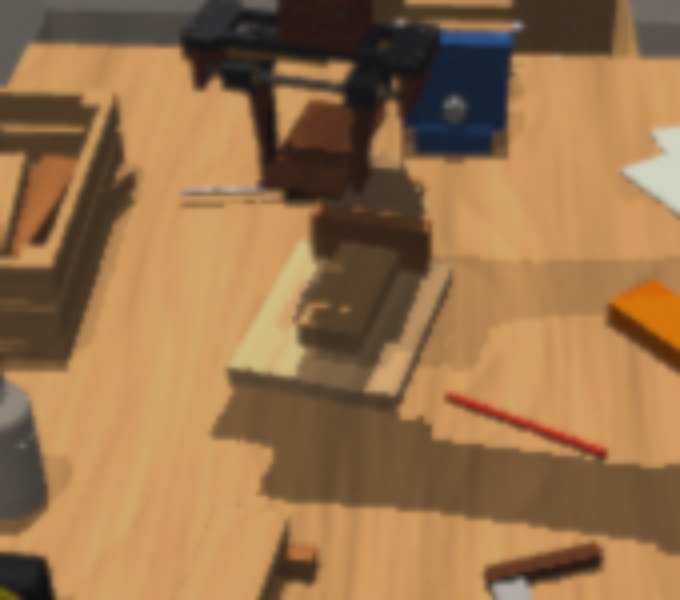

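The sheet is held level in the fingers at crop (320,150), with the lower blank at (350,290) against the fence at (370,230). I don't clearly see the cover, so I compare depth with the first picture. I also check the sheet's pose in the grip.

Run:
```python
from h import *
a=np.load("/tmp/side0.npz");b=np.load("/tmp/s4.npz")
for r in range(126,156,4): print(r,[(c,a["W"][r,c].round(2).tolist(),b["W"][r,c].round(2).tolist()) for c in(305,315,325,334)])
im,W=grab("top")
for r in(195,205): print([ (c,W[r,c].round(3).tolist()) for c in range(376,446,6)])
```

```text
126 [(305, [0.57, -0.28, 0.18], [0.56, -0.2, 0.22]), (315, [0.57, -0.59, -0.0], [0.53, -0.2, 0.23]), (325, [0.52, -0.59, -0.01], [0.52, -0.58, 0.0]), (334, [0.49, -0.57, 0.01], [0.49, -0.57, 0.01])]
130 [(305, [0.57, -0.29, 0.16], [0.56, -0.18, 0.22]), (315, [0.54, -0.26, 0.17], [0.53, -0.19, 0.22]), (325, [0.51, -0.26, 0.18], [0.51, -0.26, 0.18]), (334, [0.48, -0.56, -0.0], [0.48, -0.56, -0.0])]
134 [(305, [0.58, -0.31, 0.13], [0.56, -0.16, 0.22]), (315, [0.54, -0.3, 0.14], [0.53, -0.16, 0.22]), (325, [0.51, -0.28, 0.15], [0.51, -0.28, 0.15]), (334, [0.48, -0.53, -0.0], [0.48, -0.53, -0.0])]
138 [(305, [0.6, -0.47, 0.01], [0.56, -0.14, 0.22]), (315, [0.54, -0.33, 0.1], [0.53, -0.14, 0.22]), (325, [0.51, -0.3, 0.12], [0.51, -0.3, 0.12]), (334, [0.48, -0.31, 0.11], [0.48, -0.32, 0.11])]
142 [(305, [0.6, -0.46, 0.0], [0.6, -0.46, -0.0]), (315, [0.55, -0.36, 0.07], [0.55, -0.36, 0.07]), (325, [0.51, -0.34, 0.08], [0.51, -0.34, 0.08]), (334, [0.48, -0.32, 0.09], [0.48, -0.32, 0.09])]
146 [(305, [0.59, -0.43, 0.0], [0.59, -0.43, 0.0]), (315, [0.55, -0.34, 0.06], [0.55, -0.35, 0.06]), (325
[... 532 characters left out ...]
, [0.512, -0.16, 0.316]), (388, [0.51, -0.171, 0.331]), (394, [0.445, -0.136, 0.626]), (400, [0.44, -0.142, 0.647]), (406, [0.438, -0.149, 0.657]), (412, [0.437, -0.158, 0.661]), (418, [0.437, -0.166, 0.664]), (424, [0.437, -0.176, 0.664]), (430, [0.437, -0.185, 0.663]), (436, [0.438, -0.195, 0.66]), (442, [0.442, -0.209, 0.644])]
[(376, [0.486, -0.144, 0.332]), (382, [0.487, -0.158, 0.328]), (388, [0.486, -0.171, 0.333]), (394, [0.426, -0.134, 0.637]), (400, [0.423, -0.14, 0.654]), (406, [0.421, -0.148, 0.664]), (412, [0.42, -0.156, 0.669]), (418, [0.42, -0.164, 0.672]), (424, [0.419, -0.173, 0.674]), (430, [0.42, -0.182, 0.674]), (436, [0.42, -0.192, 0.671]), (442, [0.423, -0.204, 0.658])]
```

The cover is unchanged and the sheet top is at 0.222, as expected. Because the cover leans over the stack, I go down outside its edge, then slide the sheet in underneath.

```bash
python3 -m handwheel '[[0.2,0.35,0,0,0.6],[0.2,0.38,-0.3,0,0.6],[0,0,-0.8,0,0.6],[0,0,-1,0,0.6],[0,0,-1,0,0.6],[0,0,-1,0,0.6],[0,0,-0.8,0,0.6],[0,0,-0.4,0,0.6]]'; python3 -m handwheel '[[0,0,-0.2,0,0.6],[0,0,-0.1,0,0.6],[0,0,0,0,0.6],[-0.1,-0.45,0,0,0.6],[-0.1,-0.45,0,0,0.6],[-0.1,-0.45,0,0,0.6],[0,0,0,0,0.6],[0,0,0,0,0.6]]'
python3 - <<'E'
from h import *
im,W=grab("side");save("s5",cv2.resize(im[90:210,270:360],None,fx=5,fy=5))
hsv=cv2.cvtColor(im,cv2.COLOR_RGB2HSV)
print(ctrl.get_state()["tool_pos"])
for r in range(120,180,4): print(r,[(c,W[r,c].round(3).tolist()) for c in(305,315,325)])
E
```

```text
t: 9.73
tool_pos: [0.5642, -0.1604, 0.0107]
tcp_rot: [0.779, 0.627, -0.001, -0.002]
contact_force: [-0.2, -0.1, -0.4]
width: 0.0636
gripper_force: 20.0
t: 10.4
tool_pos: [0.5561, -0.2057, 0.0051]
tcp_rot: [0.781, 0.624, -0.0, 0.0]
contact_force: [1.0, -0.6, 0.0]
width: 0.0642
gripper_force: 20.0
[ 0.55655826 -0.20417956  0.00507067]
120 [(305, [0.56, -0.169, 0.264]), (315, [0.531, -0.175, 0.262]), (325, [0.526, -0.642, -0.004])]
124 [(305, [0.56, -0.164, 0.254]), (315, [0.531, -0.175, 0.248]), (325, [0.524, -0.602, 0.0])]
128 [(305, [0.561, -0.166, 0.239]), (315, [0.532, -0.184, 0.229]), (325, [0.523, -0.579, -0.005])]
132 [(305, [0.562, -0.17, 0.223]), (315, [0.532, -0.181, 0.218]), (325, [0.506, -0.256, 0.173])]
136 [(305, [0.561, -0.164, 0.213]), (315, [0.532, -0.172, 0.209]), (325, [0.508, -0.29, 0.136])]
140 [(305, [0.564, -0.184, 0.186]), (315, [0.533, -0.179, 0.19]), (325, [0.509, -0.321, 0.101])]
144 [(305, [0.565, -0.185, 0.171]), (315, [0.533, -0.179, 0.176]), (325, [0.503, -0.208, 0.158])]
148 [(305, [0.565, -0.186, 0.155]), (315, [0.533, -0.175, 0.163]), (325, [0.503, -0.211, 0.14])]
152 [(305, [0.587, -0.374, 0.011]), (315, [0.546, -0.332, 0.041]), (325, [0.501, -0.162, 0.159])]
156 [(305, [0.583, -0.335, 0.02]), (315, [0.533, -0.173, 0.135]), (325, [0.502, -0.181, 0.131])]
160 [(305, [0.575, -0.261, 0.055]), (315, [0.541, -0.261, 0.057]), (325, [0.502, -0.185, 0.112])]
164 [(305, [0.573, -0.235, 0.057]), (315, [0.539, -0.242, 0.054]), (325, [0.507, -0.279, 0.028])]
168 [(305, [0.571, -0.216, 0.055]), (315, [0.537, -0.215, 0.057]), (325, [0.506, -0.267, 0.019])]
172 [(305, [0.569, -0.194, 0.054]), (315, [0.536, -0.195, 0.055]), (325, [0.505, -0.246, 0.018])]
176 [(305, [0.567, -0.173, 0.054]), (315, [0.534, -0.172, 0.056]), (325, [0.504, -0.225, 0.016])]
```

View pics/s5.png

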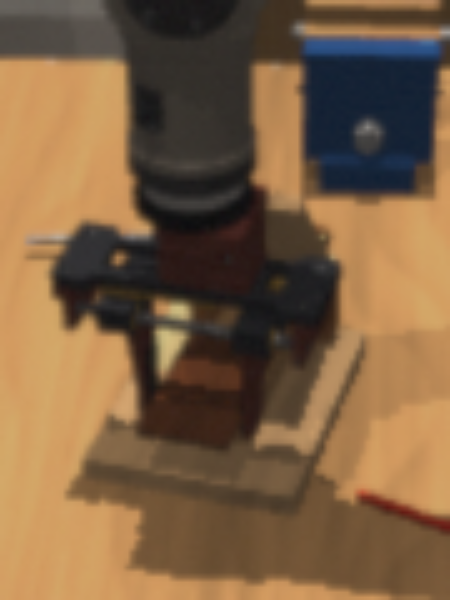

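The sheet is held level over the front of the lower blank, crop (200,395), top at z ≈ 0.056, under no part of the cover. I lower it 8 mm and watch the force.

```bash
python3 -m handwheel '[[0,0,-0.1,0,0.6],[0,0,-0.1,0,0.6],[0,0,-0.05,0,0.6],[0,0,0,0,0.6],[0,0,0,0,0.6]]';python3 -m handwheel '[[0,0,-0.03,0,0.6],[0,0,0,0,0.6],[0,0,0,0,0.6]]'
```

```text
t: 10.87
tool_pos: [0.5566, -0.2028, -0.003]
tcp_rot: [0.78, 0.626, -0.0, -0.0]
contact_force: [0.0, 0.5, -0.2]
width: 0.0634
gripper_force: 20.0
t: 11.12
tool_pos: [0.5567, -0.2032, -0.0037]
tcp_rot: [0.78, 0.626, 0.0, 0.0]
contact_force: [-0.1, -0.1, -1.1]
width: 0.0637
gripper_force: 20.0
```

```bash
python3 -m handwheel '[[0,0,-0.04,0,0.6],[0,0,0,0,0.6],[0,0,0,0,0.6]]';python3 -m handwheel '[[0,0,-0.03,0,0.6],[0,0,0,0,0.6],[0,0,0,0,0.6]]'
```

```text
t: 11.37
tool_pos: [0.5569, -0.2032, -0.0042]
tcp_rot: [0.78, 0.626, 0.0, 0.0]
contact_force: [-2.2, 0.4, 4.4]
width: 0.0637
gripper_force: 20.0
t: 11.62
tool_pos: [0.5569, -0.2032, -0.0047]
tcp_rot: [0.78, 0.626, -0.0, 0.0]
contact_force: [-3.7, 0.5, 9.4]
width: 0.0636
gripper_force: 20.0
```

Firm contact at 9 N. Release, back off along the sheet, half close the fingers, and push the sheet's end home.

```bash
python3 -m handwheel '[[0,0,0.05,0,0.6],[0,0,0,0,0.8],[0,0,0,0,1],[0,0,0,0,1],[0,0,0,0,1]]';python3 -m handwheel '[[0.05,0.25,0.1,0,1],[0.12,0.5,0.1,0,1],[0.16,0.7,0.05,0,1],[0.16,0.7,0,0,1],[0,0,0,0,0.5],[0,0,0,0,0.5],[0,0,0,0,0.5],[0,0,0,0,0.5]]'
python3 - <<'E'
from h import *
im,W=grab("side");p=ctrl.get_state()["tool_pos"];print(p)
m=(W[...,2]>.038)&(W[...,2]<.056)&(abs(W[...,0]-.555)<.05)&(W[...,1]>-.3)&(W[...,1]<-.12)
save("s6",cv2.resize(im[90:210,270:360],None,fx=5,fy=5))
C=np.array([.542,-.268]);q=W[m];L=np.stack([(q[:,:2]-C)@[-.219,-.976],(q[:,:2]-C)@[.976,-.219],q[:,2]],1)
print((L[np.argsort(L[:,0])][:5]).round(3).tolist(),np.percentile(L,[2,50,98],axis=0).round(3).tolist())
E
```

```text
t: 12.03
tool_pos: [0.5565, -0.2033, -0.0045]
tcp_rot: [0.78, 0.626, -0.0, -0.0]
contact_force: [-0.2, 0.1, -0.5]
width: 0.0858
gripper_force: 0.0
t: 12.7
tool_pos: [0.5711, -0.1395, 0.0032]
tcp_rot: [0.78, 0.626, -0.0, 0.0]
contact_force: [0.6, 0.2, 0.2]
width: 0.0647
gripper_force: 0.0
[ 0.57103808 -0.13976147  0.00317826]
[[-0.143, -0.034, 0.055], [-0.143, -0.041, 0.047], [-0.142, -0.034, 0.042], [-0.141, 0.032, 0.038], [-0.141, 0.032, 0.042]] [[-0.141, -0.041, 0.041], [-0.089, 0.011, 0.047], [-0.026, 0.032, 0.052]]
```

View pics/s6.png

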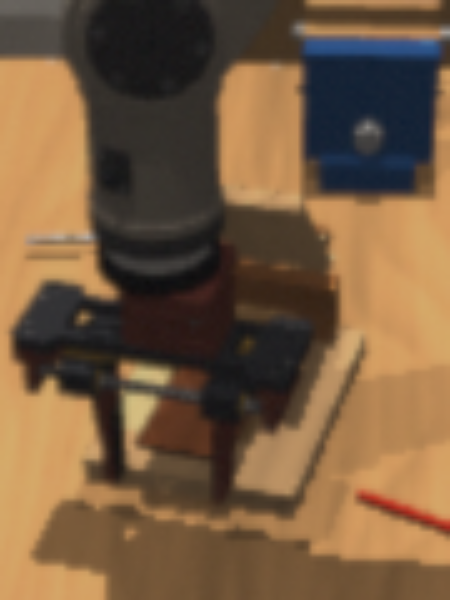

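The sheet lies flat on the lower blank, crop (180,400), with both fingers behind its near end. I push it home.

```bash
python3 -m handwheel '[[0,0,0,0,0.5],[0,0,0,0,0.5],[-0.04,-0.2,0,0,0.5],[-0.06,-0.26,0,0,0.5],[-0.06,-0.26,0,0,0.5],[-0.06,-0.26,0,0,0.5],[-0.06,-0.26,0,0,0.5],[-0.06,-0.26,0,0,0.5]]';python3 -m handwheel '[[-0.06,-0.26,0,0,0.5],[-0.04,-0.16,0,0,0.5],[0,0,0,0,0.5],[0,0,0,0,0.5]]';python3 -m handwheel '[[-0.02,-0.08,0,0,0.5],[0,0,0,0,0.5],[0,0,0,0,0.5]]'
```

```text
t: 13.42
tool_pos: [0.5608, -0.185, 0.0032]
tcp_rot: [0.78, 0.626, -0.0, 0.0]
contact_force: [-0.1, 0.5, 0.1]
width: 0.0437
gripper_force: 0.2
t: 13.75
tool_pos: [0.558, -0.1967, 0.0032]
tcp_rot: [0.78, 0.626, -0.0, -0.0]
contact_force: [-0.7, 0.1, -0.6]
width: 0.0442
gripper_force: 0.0
t: 14.0
tool_pos: [0.5576, -0.1985, 0.0032]
tcp_rot: [0.78, 0.626, 0.0, -0.0]
contact_force: [-0.3, -0.1, 0.3]
width: 0.044
gripper_force: 0.0
```

```bash
python3 -m handwheel '[[-0.02,-0.08,0,0,0.5],[0,0,0,0,0.5],[0,0,0,0,0.5]]';python3 -m handwheel '[[-0.02,-0.06,0,0,0.5],[0,0,0,0,0.5],[0,0,0,0,0.5]]'; python3 -m handwheel '[[-0.01,-0.05,0,0,0.5],[0,0,0,0,0.5],[0,0,0,0,0.5]]'
```

```text
t: 14.25
tool_pos: [0.5569, -0.2012, 0.0032]
tcp_rot: [0.78, 0.626, -0.0, 0.0]
contact_force: [-0.6, 0.1, 1.6]
width: 0.0439
gripper_force: 0.0
t: 14.5
tool_pos: [0.5563, -0.2031, 0.0032]
tcp_rot: [0.78, 0.626, -0.0, 0.0]
contact_force: [-0.9, -0.0, 0.0]
width: 0.0436
gripper_force: 0.0
t: 14.75
tool_pos: [0.5561, -0.2044, 0.0032]
tcp_rot: [0.78, 0.626, 0.0, 0.0]
contact_force: [0.5, 0.7, 0.1]
width: 0.0436
gripper_force: 0.3
```

```bash
python3 -m handwheel '[[-0.01,-0.05,0,0,0.5],[0,0,0,0,0.5],[0,0,0,0,0.5]]';python3 -m handwheel '[[-0.01,-0.05,0,0,0.5],[0,0,0,0,0.5],[0,0,0,0,0.5]]';python3 - <<'E'
from h import *
im,W=grab("side");p=ctrl.get_state()["tool_pos"];print(p)
C=np.array([.542,-.268]);X=(W[...,:2]-C)@[-.219,-.976];Y=(W[...,:2]-C)@[.976,-.219];Z=W[...,2]
hsv=cv2.cvtColor(im,cv2.COLOR_RGB2HSV)
for y in(-.015,0,.015):
    m=(abs(Y-y)<.004)&(Z>.014)&(Z<.075)&(abs(X)<.11)
    o=np.argsort(X[m]);print(y,[(round(a*1e3),round(b*1e3)) for a,b in zip(X[m][o],Z[m][o])][::2])
E
```

```text
t: 15.0
tool_pos: [0.5562, -0.2044, 0.0033]
tcp_rot: [0.78, 0.626, 0.001, -0.0]
contact_force: [1.2, 5.0, 0.1]
width: 0.0438
gripper_force: 2.7
t: 15.25
tool_pos: [0.5563, -0.2044, 0.0033]
tcp_rot: [0.779, 0.627, 0.001, -0.001]
contact_force: [1.4, 8.4, -0.1]
width: 0.0441
gripper_force: 4.2
[ 0.55627566 -0.20448366  0.00329317]
-0.015 [(-106, 16), (-98, 15), (-96, 18), (-94, 15), (-87, 15), (-84, 17), (-77, 16), (-72, 16), (-69, 18), (-62, 17), (-60, 15), (-58, 36), (-55, 17), (-54, 24), (-52, 18), (-52, 48), (-46, 48)]
0 [(-100, 21), (-97, 16), (-91, 19), (-84, 17), (-80, 15), (-78, 18), (-70, 16), (-69, 15), (-64, 21), (-63, 19), (-57, 19), (-57, 49), (-56, 44), (-55, 22), (-54, 18), (-54, 38), (-53, 34), (-53, 30), (-53, 24), (-51, 37), (-49, 48), (-43, 48), (-37, 47), (-33, 48), (-30, 47), (-23, 46), (-15, 46), (-11, 46), (-7, 48)]
0.015 [(-102, 16), (-97, 16), (-94, 18), (-86, 16), (-73, 61), (-72, 18), (-66, 19), (-61, 18), (-56, 28), (-56, 25), (-56, 33), (-55, 15), (-55, 31), (-54, 32), (-54, 48), (-54, 27), (-53, 18), (-52, 47), (-51, 25), (-46, 46), (-41, 48), (-35, 48), (-29, 47), (-21, 45), (-17, 48), (-15, 50), (-5, 49), (3, 46), (6, 44), (12, 49), (40, 47)]
```

The sheet is home: blocked at 8 N with the tool exactly where geometry predicts (x = −65 mm), top at z ≈ 0.047. Now I fetch the blank.

```bash
python3 -m handwheel '[[0.05,0.25,0,0,0.5],[0.12,0.5,0,0,0.5],[0.16,0.7,0.3,0,0.6],[0.1,0.4,0.8,0,1],[0,0,1,0.06,1],[0,0,1,0.06,1],[0.2,0.4,1,0,1],[0.2,0.8,0.6,0,1]]';python3 -m handwheel '[[0.2,1,0,0,1],[0.2,1,0,0,1],[0.1,1,0,0,1],[0,1,0,0,1],[0,0.9,0,0,1],[0,0.6,0,0,1],[0,0.3,0,0,1],[0,0,0,0,1]]'
```

```text
t: 15.97
tool_pos: [0.5811, -0.1205, 0.1473]
tcp_rot: [0.763, 0.647, -0.0, 0.002]
contact_force: [0.2, -0.0, 0.4]
width: 0.0804
gripper_force: 0.0
t: 16.63
tool_pos: [0.5952, 0.06, 0.1444]
tcp_rot: [0.76, 0.65, 0.0, 0.0]
contact_force: [-0.0, -0.4, -0.6]
width: 0.0878
gripper_force: 0.0
```

Run:
```python
from h import *
z=np.load("/tmp/top0.npz");im,W=z["im"],z["W"]
m=np.zeros(W.shape[:2],bool);m[165:210,255:312]=1
m&=(W[...,2]>.041)&(W[...,2]<.06);q=W[m]
ev,V=np.linalg.eigh(np.cov(q[:,:2].T));print(np.degrees(np.arctan2(V[1,1],V[0,1]))%180,q.mean(0))
```

```text
81.02863491404999 [0.59765079 0.08012094 0.04863573]
```

```bash
python3 -m handwheel '[[0.12,0.4,0,0,1],[0.11,0.6,0,0,1],[0,0.4,-0.3,0,1],[0,0.08,-0.8,0,1],[0,0,-1,0,1],[0,0,-1,0,1],[0,0,-0.8,0,1],[0,0,-0.6,0,1]]';python3 -m handwheel '[[0,0,-0.4,0,1],[0,0,-0.3,0,1],[0,0,-0.15,0,1],[0,0,0,0,1],[0,0,0,0,1]]';python3 -m handwheel '[[0,0,0,0,0.55],[0,0,0,0,0.5],[0,0,0,0,0.5],[0,0,0,0,0.5],[0,0,0,0,0.5],[0,0,0,0,0.5],[0,0,0,0,0.5]]' 35
```

```text
t: 17.3
tool_pos: [0.6016, 0.1, 0.0066]
tcp_rot: [0.762, 0.648, -0.001, -0.0]
contact_force: [-0.2, -0.1, -0.4]
width: 0.0878
gripper_force: 0.0
t: 17.72
tool_pos: [0.603, 0.1024, -0.0155]
tcp_rot: [0.761, 0.649, 0.001, 0.0]
contact_force: [-0.4, -0.1, -0.1]
width: 0.0882
gripper_force: 0.0
t: 18.3
tool_pos: [0.6046, 0.1003, -0.0146]
tcp_rot: [0.761, 0.648, 0.001, 0.002]
contact_force: [0.6, -5.3, 8.0]
width: 0.056
gripper_force: 41.0
```

Blank gripped at 56 mm, but the tips reach below its underside and would foul the wider sheet when placing. I regrip 7 mm higher, then lift and carry.

```bash
python3 -m handwheel '[[0,0,0,0,0.75],[0,0,0,0,0.75],[0,0,0,0,0.75],[0,0,0.23,0,0.75],[0,0,0,0,0.75],[0,0,0,0,0.75]]';python3 -m handwheel '[[0,0,0,0,0.5],[0,0,0,0,0.5],[0,0,0,0,0.5],[0,0,0,0,0.5],[0,0,0,0,0.5],[0,0,0,0,0.5]]' 40;python3 -m handwheel '[[0,0,0.1,0,0.5],[0,0,0.3,0,0.5],[0,0,0.6,0,0.5],[0,0,1,0,0.5],[0,0,1,0,0.5],[0,0,1,0,0.5],[0,0,0.7,0,0.5],[0,0,0.3,0,0.5]]'
python3 - <<'E'
from h import *
im,W=grab("side");s=ctrl.get_state();p=s["tool_pos"];print(p,s["tcp_rot"])
m=(abs(W[...,2]-(p[2]+.058))<.03)&(abs(W[...,0]-p[0])<.025)&(W[...,1]>p[1]+.012)&(W[...,1]<p[1]+.06)
q=W[m];print(len(q),np.percentile(q,[2,50,98],axis=0).round(3).tolist())
A=np.c_[q[:,:2]-p[:2],np.ones(len(q))]
t=q[q[:,2]>np.median(q[:,2])-.004];A=np.c_[t[:,:2]-p[:2],np.ones(len(t))];print(np.linalg.lstsq(A,t[:,2],rcond=None)[0])
E
```

```text
t: 18.8
tool_pos: [0.6027, 0.1038, -0.0088]
tcp_rot: [0.76, 0.649, 0.001, -0.0]
contact_force: [0.2, 0.7, 0.6]
width: 0.0658
gripper_force: 0.0
t: 19.3
tool_pos: [0.6025, 0.1031, -0.0092]
tcp_rot: [0.761, 0.649, 0.0, -0.0]
contact_force: [0.7, 1.6, 2.2]
width: 0.0556
gripper_force: 39.9
t: 19.97
tool_pos: [0.6038, 0.1026, 0.1446]
tcp_rot: [0.761, 0.649, 0.002, 0.001]
contact_force: [-0.4, -0.5, -0.5]
width: 0.056
gripper_force: 39.9
[0.60398268 0.10269652 0.14464378] [0.7608751  0.64889314 0.00215737 0.00145568]
279 [[0.58, 0.116, 0.179], [0.603, 0.137, 0.199], [0.628, 0.146, 0.203]]
[-0.01112052 -0.07388001  0.2024337 ]
```

```bash
python3 -m handwheel '[[0,-0.3,0,-0.05,0.5],[-0.1,-0.6,0,-0.08,0.5],[-0.15,-0.9,0,0,0.5],[-0.2,-1,0,0,0.5],[-0.2,-1,0,0,0.5],[-0.2,-1,0,0,0.5],[-0.2,-1,0,0,0.5],[-0.15,-1,0,0,0.5]]';python3 -m handwheel '[[-0.07,-0.9,0,0,0.5],[0,-0.6,0,0,0.5],[0,-0.3,0,0,0.5],[0,-0.17,0,0,0.5],[0,0,0,0,0.5],[0,0,0,0,0.5]]'
```

```text
t: 20.68
tool_pos: [0.5632, -0.1052, 0.1384]
tcp_rot: [0.783, 0.622, -0.002, -0.001]
contact_force: [0.1, -0.3, -1.2]
width: 0.0558
gripper_force: 39.9
t: 21.18
tool_pos: [0.5638, -0.1596, 0.14]
tcp_rot: [0.781, 0.624, -0.0, -0.001]
contact_force: [-0.2, 1.5, -0.9]
width: 0.056
gripper_force: 39.9
```

```bash
python3 -m handwheel '[[0.08,0,-0.2,0,0.5],[0,0,-0.6,0,0.5],[0,0,-0.9,0,0.5],[0,0,-0.9,0,0.5],[0,0,-0.7,0,0.5],[0,0,-0.35,0,0.5],[0,0,-0.15,0,0.5],[0,0,0,0,0.5]]';python3 -m handwheel '[[0,0,0,0,0.5],[-0.08,-0.3,0,0,0.5],[-0.1,-0.5,0,0,0.5],[-0.1,-0.5,0,0,0.5],[-0.07,-0.26,0,0,0.5],[0,0,0,0,0.5],[0,0,0,0,0.5],[0,0,0,0,0.5]]'
python3 - <<'E'
from h import *
im,W=grab("side");s=ctrl.get_state();p=s["tool_pos"];print(p,s["contact_force"])
C=np.array([.542,-.268]);X=(W[...,:2]-C)@[-.219,-.976];Y=(W[...,:2]-C)@[.976,-.219];Z=W[...,2]
print("tcp",(p[:2]-C)@[-.219,-.976],(p[:2]-C)@[.976,-.219])
for y in(-.015,0,.015):
    m=(abs(Y-y)<.005)&(Z>.03)&(Z<.1)&(abs(X)<.13)
    o=np.argsort(X[m]);print(y,[(round(a*1e3),round(b*1e3)) for a,b in zip(X[m][o],Z[m][o])][::2])
E
```

```text
t: 21.85
tool_pos: [0.5664, -0.1596, 0.0259]
tcp_rot: [0.781, 0.625, -0.0, -0.001]
contact_force: [-0.8, 0.1, -0.7]
width: 0.056
gripper_force: 39.9
t: 22.52
tool_pos: [0.5565, -0.2066, 0.0271]
tcp_rot: [0.781, 0.624, 0.0, 0.0]
contact_force: [-0.5, -0.4, -0.8]
width: 0.0557
gripper_force: 39.9
[ 0.55651052 -0.20628463  0.02694596] [-0.26077638  0.97597554 -1.36669132]
tcp -0.06341200805871301 0.0006466037100916103
-0.015 [(-104, 77), (-102, 85), (-102, 61), (-102, 77), (-101, 64), (-101, 80), (-100, 71), (-100, 63), (-99, 66), (-98, 70), (-96, 85), (-91, 84), (-83, 83), (-81, 82), (-79, 84), (-72, 83), (-70, 82), (-68, 86), (-63, 85), (-59, 34), (-55, 84), (-52, 82), (-50, 81), (-46, 83), (-41, 83), (-36, 83), (-32, 84), (-27, 85), (75, 48)]
0 [(-104, 74), (-104, 74), (-103, 81), (-103, 71), (-102, 78), (-102, 81), (-101, 78), (-101, 61), (-100, 84), (-100, 73), (-99, 80), (-94, 81), (-93, 84), (-88, 84), (-88, 83), (-84, 85), (-81, 84), (-74, 82), (-73, 85), (-67, 82), (-66, 80), (-64, 87), (-58, 83), (-53, 83), (-49, 81), (-46, 80), (-43, 85), (-40, 83), (-33, 86), (-31, 82), (-27, 83), (-21, 82), (-20, 82), (-15, 82), (-9, 86), (-6, 85)]
0.015 [(-104, 76), (-103, 62), (-102, 67), (-101, 79), (-101, 66), (-101, 70), (-100, 74), (-100, 85), (-97, 75), (-97, 83), (-94, 86), (-91, 82), (-85, 82), (-80, 83), (-78, 83), (-75, 84), (-70, 84), (-64, 84), (-61, 82), (-54, 82), (-52, 84), (-49, 86), (-39, 83), (-34, 85), (-33, 83), (-27, 84), (-26, 82), (-20, 84), (-16, 83), (-15, 83), (-7, 82), (-3, 83), (3, 80), (8, 81), (24, 83)]
```

The blank is level, top at 0.083, near end at x ≈ −102 mm. It is 11–12 mm above its seat.

```bash
python3 -m handwheel '[[0,0,-0.12,0,0.5],[0,0,-0.15,0,0.5],[0,0,-0.07,0,0.5],[0,0,0,0,0.5],[0,0,0,0,0.5]]';python3 -m handwheel '[[0,0,-0.04,0,0.5],[0,0,0,0,0.5],[0,0,0,0,0.5]]'
```

```text
t: 22.98
tool_pos: [0.5558, -0.2071, 0.016]
tcp_rot: [0.781, 0.624, -0.0, -0.0]
contact_force: [0.5, 0.2, -0.5]
width: 0.0558
gripper_force: 39.9
t: 23.23
tool_pos: [0.5561, -0.2075, 0.0152]
tcp_rot: [0.781, 0.624, 0.0, 0.0]
contact_force: [-0.0, -0.0, -0.9]
width: 0.0556
gripper_force: 39.9
```

```bash
python3 -m handwheel '[[0,0,-0.03,0,0.5],[0,0,0,0,0.5],[0,0,0,0,0.5]]'
```

```text
t: 23.48
tool_pos: [0.5563, -0.2075, 0.0148]
tcp_rot: [0.781, 0.624, 0.0, 0.0]
contact_force: [-1.2, 0.7, 4.5]
width: 0.0561
gripper_force: 39.9
```

Contact at 4.5 N. Release, back off, push home.

```bash
python3 -m handwheel '[[0,0,0.02,0,0.55],[0,0,0,0,0.7],[0,0,0,0,1],[0,0,0,0,1],[0,0,0,0,1],[0,0,0,0,1]]';python3 -m handwheel '[[0.05,0.25,0.05,0,1],[0.12,0.5,0.1,0,1],[0.15,0.7,0.03,0,1],[0.12,0.5,0,0,1],[0.04,0.2,0,0,0.7],[0,0,0,0,0.5],[0,0,0,0,0.5],[0,0,0,0,0.5]]';python3 -m handwheel '[[0,0,0,0,0.5],[0,0,0,0,0.5],[-0.04,-0.18,0,0,0.5],[-0.06,-0.26,0,0,0.5],[-0.06,-0.26,0,0,0.5],[-0.06,-0.26,0,0,0.5],[-0.06,-0.26,0,0,0.5],[-0.06,-0.26,0,0,0.5]]'
```

```text
t: 23.98
tool_pos: [0.556, -0.2075, 0.0149]
tcp_rot: [0.781, 0.624, -0.0, -0.0]
contact_force: [0.8, 0.8, -0.1]
width: 0.0845
gripper_force: 0.0
t: 24.65
tool_pos: [0.5701, -0.144, 0.0203]
tcp_rot: [0.782, 0.624, -0.0, 0.0]
contact_force: [-1.0, 0.3, 0.5]
width: 0.0649
gripper_force: 0.0
t: 25.32
tool_pos: [0.5599, -0.1886, 0.0203]
tcp_rot: [0.782, 0.624, -0.0, 0.0]
contact_force: [-0.0, 0.7, -0.1]
width: 0.0442
gripper_force: 0.3
```

```bash
python3 -m handwheel '[[-0.05,-0.22,0,0,0.5],[-0.03,-0.16,0,0,0.5],[0,0,0,0,0.5],[0,0,0,0,0.5]]';python3 -m handwheel '[[-0.02,-0.08,0,0,0.5],[0,0,0,0,0.5],[0,0,0,0,0.5]]';python3 -m handwheel '[[-0.01,-0.05,0,0,0.5],[0,0,0,0,0.5],[0,0,0,0,0.5]]'
```

```text
t: 25.65
tool_pos: [0.5577, -0.1991, 0.0203]
tcp_rot: [0.782, 0.624, -0.0, 0.0]
contact_force: [0.6, -0.5, 1.4]
width: 0.044
gripper_force: 0.0
t: 25.9
tool_pos: [0.5573, -0.2009, 0.0203]
tcp_rot: [0.781, 0.624, 0.0, -0.0]
contact_force: [-0.8, -0.5, 0.3]
width: 0.0441
gripper_force: 0.0
t: 26.15
tool_pos: [0.557, -0.2026, 0.0203]
tcp_rot: [0.781, 0.624, 0.0, 0.0]
contact_force: [-0.3, 0.1, -0.0]
width: 0.0438
gripper_force: 0.1
```

```bash
python3 -m handwheel '[[-0.01,-0.05,0,0,0.5],[0,0,0,0,0.5],[0,0,0,0,0.5]]';python3 -m handwheel '[[-0.01,-0.05,0,0,0.5],[0,0,0,0,0.5],[0,0,0,0,0.5]]'
```

```text
t: 26.4
tool_pos: [0.5566, -0.2043, 0.0203]
tcp_rot: [0.781, 0.624, -0.0, 0.0]
contact_force: [0.1, 0.7, 0.3]
width: 0.0439
gripper_force: 0.1
t: 26.65
tool_pos: [0.5567, -0.2047, 0.0204]
tcp_rot: [0.781, 0.624, 0.0, -0.0]
contact_force: [2.0, 4.0, 1.8]
width: 0.044
gripper_force: 2.0
```

```bash
python3 -m handwheel '[[-0.01,-0.05,0,0,0.5],[0,0,0,0,0.5],[0,0,0,0,0.5]]';python3 -m handwheel '[[0.06,0.25,0,0,0.5],[0.12,0.5,0,0,0.5],[0.16,0.7,0.1,0,0.4],[0.12,0.5,0.5,0,0.2],[0,0,0.9,0,0],[0,0,1,0,0],[0,0,1,0,0],[0,0,0.8,0,0]]';python3 -m handwheel '[[0,0,0.5,0,0],[0,0,0.2,0,0],[0,0,0,0,0],[0,0,0,0,0]]'
cat > m.py <<'E'
from h import *
im,W=grab("side");s=ctrl.get_state();p=s["tool_pos"]
C=np.array([.542,-.268]);X=(W[...,:2]-C)@[-.219,-.976];Y=(W[...,:2]-C)@[.976,-.219];Z=W[...,2]
print("tcp",p,(p[:2]-C)@[-.219,-.976],(p[:2]-C)@[.976,-.219])
m=(abs(Z-.072)<.004)&(abs(Y)<.05)&(X>-.12)&(X<.05)
q=np.c_[X[m],Y[m]]*1000;print(m.sum(),"X",np.percentile(q[:,0],[1,5,99]).round(1))
for x0 in range(-50,20,10):
    k=abs(q[:,0]-x0)<5
    if k.sum()>4: print(x0,np.percentile(q[k,1],[3,97]).round(1),q[k,1].mean().round(1))
for zz in(.03,.045,.06):
    k=(abs(Z-zz)<.004)&(abs(Y)<.02)&(abs(X+.055)<.02);print("end face z",zz,np.median(X[k]).round(4),k.sum())
k=(abs(Y)<.04)&(Z>.085)&(Z<.2)&(X>-.06)&(X<.08);a=np.degrees(np.arctan2(Z[k]-.072,.085-X[k]));print("cover",np.percentile(a,[5,50,95]) if k.sum() else None,k.sum())
save("m%.0f"%(s["t"]*10),cv2.resize(im[90:210,260:380],None,fx=5,fy=5))
E
python3 m.py
```

```text
t: 26.9
tool_pos: [0.5567, -0.2046, 0.0204]
tcp_rot: [0.781, 0.625, 0.001, -0.001]
contact_force: [0.7, 7.6, 1.0]
width: 0.0439
gripper_force: 3.7
t: 27.57
tool_pos: [0.5701, -0.1494, 0.1516]
tcp_rot: [0.782, 0.624, -0.0, 0.001]
contact_force: [0.8, 0.6, 0.1]
width: 0.0073
gripper_force: 0.0
t: 27.9
tool_pos: [0.5693, -0.1491, 0.1696]
tcp_rot: [0.782, 0.624, -0.001, -0.0]
contact_force: [-0.6, 0.5, -0.7]
width: 0.0004
gripper_force: 0.0
tcp [ 0.56887472 -0.14896322  0.16896868] -0.12206545853913144 0.00016067540633407906
281 X [-55.5 -53.7  48.5]
-50 [-26.6  24.9] -0.4
-40 [-27.8  22.7] -2.6
-30 [-25.6  26.6] 0.9
-20 [-26.2  27. ] -0.0
-10 [-26.8  21. ] -1.9
0 [-26.7  24.6] -2.4
10 [-24.9  24.8] -0.7
end face z 0.03 -0.0544 19
end face z 0.045 -0.0538 23
end face z 0.06 -0.0552 21
cover [47.31314247 48.89631927 52.80789653] 275
```

All ends are at x ≈ −55 mm, centred and square, and the cover is still at about 0.83 rad. Now I close the fingers over the cover's upper face near the free edge and follow its arc down slowly.

```bash
python3 -m handwheel '[[-0.07,-0.3,0,0,0],[-0.16,-0.7,0,0,0],[-0.2,-0.9,0,0,0],[-0.2,-0.9,0,0,0],[-0.2,-0.9,0,0,0],[-0.16,-0.7,0,0,0],[-0.08,-0.38,0,0,0],[0,0,0,0,0]]';python3 -m handwheel '[[0,0,-0.2,0,0],[0,0,-0.5,0,0],[0,0,-0.3,0,0],[0,0,-0.1,0,0],[0,0,0,0,0],[0,0,0,0,0]]';python3 m.py | grep -e tcp -e cover
```

```text
t: 28.62
tool_pos: [0.5357, -0.2958, 0.169]
tcp_rot: [0.783, 0.622, -0.001, -0.0]
contact_force: [-0.1, 0.4, -1.2]
width: 0.0003
gripper_force: 0.0
t: 29.12
tool_pos: [0.538, -0.2911, 0.1373]
tcp_rot: [0.781, 0.625, 0.0, -0.0]
contact_force: [-0.8, -0.4, -0.1]
width: 0.0003
gripper_force: 0.0
tcp [ 0.53815907 -0.29141944  0.13759339] 0.023698535228184037 0.0013801095530940725
cover [45.63006432 47.2029303  59.23948404] 322
```

```bash
python3 -m handwheel '[[0,0,-0.1,0,0],[0,0,-0.1,0,0],[0,0,0,0,0]]';python3 -m handwheel '[[0.03,0.15,-0.15,0,0],[0.03,0.15,-0.15,0,0],[0,0,0,0,0],[0,0,0,0,0]]';python3 m.py | grep -e tcp -e cover
```

```text
t: 29.42
tool_pos: [0.5379, -0.2922, 0.1312]
tcp_rot: [0.781, 0.624, 0.0, 0.0]
contact_force: [0.4, -0.9, 1.4]
width: 0.0006
gripper_force: 0.4
t: 29.75
tool_pos: [0.5392, -0.2821, 0.1217]
tcp_rot: [0.781, 0.624, -0.0, -0.001]
contact_force: [-0.3, 0.2, 0.7]
width: 0.0006
gripper_force: 0.0
tcp [ 0.53916477 -0.28250425  0.12188526] 0.014777066025486042 0.0004092437261842389
cover [38.63269925 42.29022986 57.29441997] 253
```

The cover follows (47° to 42°). Continuing.

```bash
python3 -m handwheel '[[0.03,0.15,-0.15,0,0],[0.03,0.15,-0.15,0,0],[0.02,0.11,-0.16,0,0],[0.02,0.11,-0.16,0,0],[0.02,0.11,-0.16,0,0],[0.02,0.11,-0.16,0,0],[0,0,0,0,0],[0,0,0,0,0]]';python3 m.py | grep -e tcp -e cover;python3 -m handwheel '[[0.02,0.08,-0.18,0,0],[0.02,0.08,-0.18,0,0],[0.02,0.08,-0.18,0,0],[0.02,0.08,-0.18,0,0],[0.01,0.04,-0.19,0,0],[0,0,0,0,0],[0,0,0,0,0]]';python3 m.py | grep -e tcp -e cover
```

```text
t: 30.47
tool_pos: [0.5434, -0.2599, 0.0935]
tcp_rot: [0.781, 0.624, -0.0, -0.001]
contact_force: [0.1, 0.1, 0.6]
width: 0.0001
gripper_force: 0.0
tcp [ 0.54354552 -0.26027406  0.09385325] -0.007878985068419641 -0.00018355490841950308
cover [22.98027809 33.63571534 50.8173893 ] 397
t: 31.1
tool_pos: [0.5461, -0.2495, 0.0662]
tcp_rot: [0.781, 0.624, -0.0, -0.001]
contact_force: [0.2, 0.0, 0.2]
width: 0.0006
gripper_force: 0.0
tcp [ 0.54620804 -0.24973317  0.06648442] -0.01874999034524888 0.00010661545865247488
cover [ 9.47279761 20.31457809 43.16898811] 595
```

```bash
python3 -m handwheel '[[0,0.03,-0.15,0,0],[0,0.02,-0.15,0,0],[0,0,-0.12,0,0],[0,0,0,0,0],[0,0,0,0,0]]';python3 -m handwheel '[[0,0,-0.05,0,0],[0,0,0,0,0],[0,0,0,0,0]]';python3 -m handwheel '[[0,0,-0.04,0,0],[0,0,0,0,0],[0,0,0,0,0]]'
```

```text
t: 31.57
tool_pos: [0.546, -0.2485, 0.0538]
tcp_rot: [0.781, 0.624, -0.0, -0.0]
contact_force: [0.3, -1.3, 0.1]
width: 0.0003
gripper_force: 0.0
t: 31.82
tool_pos: [0.5463, -0.2487, 0.0527]
tcp_rot: [0.781, 0.624, -0.0, -0.0]
contact_force: [-0.8, -0.1, 0.1]
width: 0.0004
gripper_force: 0.0
t: 32.07
tool_pos: [0.5464, -0.2486, 0.0515]
tcp_rot: [0.781, 0.624, -0.0, -0.0]
contact_force: [0.4, 0.2, 0.4]
width: 0.0007
gripper_force: 0.1
```

```bash
python3 -m handwheel '[[0,0,-0.04,0,0],[0,0,0,0,0],[0,0,0,0,0]]';python3 -m handwheel '[[0,0,-0.04,0,0],[0,0,0,0,0],[0,0,0,0,0]]';python3 -m handwheel '[[0,0,-0.03,0,0],[0,0,0,0,0],[0,0,0,0,0]]'|grep -e pos -e contact
```

```text
t: 32.32
tool_pos: [0.5464, -0.2485, 0.0502]
tcp_rot: [0.781, 0.624, -0.0, -0.0]
contact_force: [0.3, -0.5, 0.1]
width: 0.0006
gripper_force: 0.0
t: 32.57
tool_pos: [0.5465, -0.2486, 0.0498]
tcp_rot: [0.781, 0.624, -0.0, 0.0]
contact_force: [-2.1, 1.2, 7.2]
width: 0.0002
gripper_force: 3.0
tool_pos: [0.5466, -0.2486, 0.0497]
contact_force: [-3.5, 0.7, 13.3]
```

Firm contact at 13 N at the expected height: the cover lies on the stack. I lift away and check.

```bash
python3 -m handwheel '[[0,0,0.1,0,0],[0,0,0.4,0,0],[0,0,0.8,0,0],[0,0,1,0,0],[0.1,0.5,1,0,0],[0.15,0.8,0.6,0,0],[0.2,0.9,0,0,0],[0.15,0.8,0,0,0]]' | tail -4;python3 -m handwheel '[[0.1,0.6,0,0,0],[0.05,0.3,0,0,0],[0,0,0,0,0],[0,0,0,0,0]]'
cat >> m.py <<'E'
for x0 in range(-45,45,15):
    k=(abs(Y)<.04)&(abs(X-x0/1000)<.008)&(Z>.06)&(Z<.2); print(x0,np.median(Z[k]).round(4),k.sum())
E
python3 m.py
```

```text
tcp_rot: [0.782, 0.624, 0.001, 0.002]
contact_force: [0.5, 0.5, -0.1]
width: 0.0006
gripper_force: 0.0
t: 33.82
tool_pos: [0.5689, -0.1323, 0.1654]
tcp_rot: [0.781, 0.624, -0.0, 0.0]
contact_force: [0.9, -1.0, 0.2]
width: 0.0002
gripper_force: 0.0
tcp [ 0.56866726 -0.13321801  0.16521566] -0.13738735108687417 -0.003490011146067748
58 X [-58.7 -56.8 -46.3]
-50 [-42.2  42.2] 0.4
end face z 0.03 -0.0545 21
end face z 0.045 -0.0545 19
end face z 0.06 -0.0546 21
cover [ 6.32396261 27.33826666 45.13567631] 147
-45 0.0799 133
-30 0.0829 62
-15 0.0828 70
0 0.0825 57
15 0.0827 60
30 0.0827 59
```

```bash
ls -t pics | head -1; cp pics/$(ls -t pics|head -1) pics/final.png
```

```text
m339.png
```

View pics/final.png

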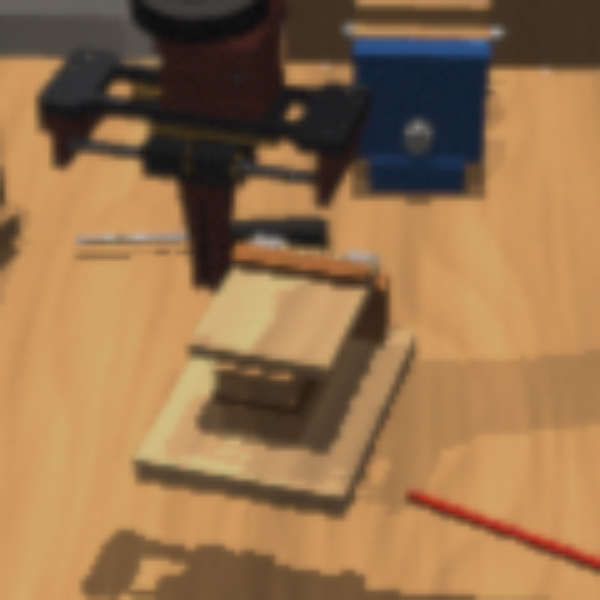

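The cover lies flat on the stack, crop (285,315), with the blank ends below it at (260,385), and the gripper is clear at (210,250).

```bash
python3 -c "
from workcell import ctrl
print(ctrl.hand_in())"
```

```text
the job is handed in; nothing more can be done
None
```

The job is handed in: sheet and second blank are stacked home against the fence and the cover lies flat on them, by depth measurement and a final picture; the hand-in returned no verdict.

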